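# Bring the relay-card tray to the top

### The job

The blue tray of relay cards is needed next, but it stands under a grey tray. Lift that grey tray off and set it down upright in the middle of the green mat, then put the blue tray on top of it, upright and squarely in line with it. Leave the other stack, grey on yellow, alone.

Things in the scene. Friction and masses are not known exactly. Their poses are not given: they have to be found in the camera images.
- grey_tray_center (a point): Grey tray that starts on the blue one. Open rigid tray, 100 mm long (x axis), 58 wide (y axis), 40 high, walls 3; flat underside rests on the rim below without locking. A cell is fixed in it below the rim; about 0.15 kg. This point: its centre, 20 mm above its underside, z up. Grip from above across the 58 mm width, from outside. Its ends are equivalent.
- blue_tray_center (a point): Blue tray, at the start on the bench under the grey tray and roughly in line with it. Same shape and size (100 mm along x, 58 along y, 40 high), with two green relay cards fixed in it below the rim. This point is its centre, 20 mm above its underside; z is up.
- mat_top (a point): Green rubber mat, 150 mm (its x axis) by 110 mm (its y axis), 3 mm thick, fixed on the bench. This point is the centre of its top face; z is up.
- other_grey_tray_center (a point): The other grey tray, same shape, standing on a yellow tray of the same size: a bystander stack 80 mm high on the bench, at least 150 mm centre to centre from the blue stack and the mat. This point is this grey tray's centre, 60 mm above the bench. Not to be disturbed.

How it is judged:
By the outcome, as a careful person would: the job done as asked, in the order asked, and still so for the second after the job is handed in, with the robot touching nothing.
It also fails if it takes over 64 s, if anything falls off the work surface, if the arm or the gripper's body presses on something with over 40 N, if the wrist force passes 120 N, or if a joint passes its speed limit or range.

### The arm

A 7-joint arm with a two-finger parallel gripper is mounted at the origin on a cart in front of the work surface, level with it; the furniture and walls round the work are solid. World frame = base frame: x ahead of the robot, y to its left, z up, the work surface at z = 0. Lengths are in mm, angles in rad, forces in N, time in s.
With the tool pointing down it reaches from about 400 to 850 mm from the base axis. Payload 6.9 kg.
Tool frame: the origin (TCP) lies on the mounting face of the last link; the fingertips stand 173 mm ahead of it and the grasp point (between the pads) lies 155 mm ahead of it; z points along the fingers, y is the line along which they close (so a half turn about z gives the same grasp; the last joint's range is limited). The gripper opens to 85 mm and grips with 20 to 120 N. Pads are 22 mm wide; open, the fingers measure 114 mm over their backs; the gripper's body (76 mm by 85 mm) begins 54 mm behind the grasp point. The pads swing forward as they close: fully open they stand 13 mm farther back than shut.
Start: joints at [-1.006, 0.507, -0.238, 1.5, 0.126, 1.149, -0.155], TCP at [277.375, 560.072, 404.675] pointing down, gripper open.
Joint ranges: [-3.08, 3.08], [-0.24, 2.05], [-1.43, 1.35], [0, 2.5], [-1.52, 4.66], [0.17, 1.96], [-2.89, 2.89]. Speed limits (rad/s): [2.39, 2.39, 3.14, 3.14, 3.14, 3.14, 3.14].

### API

Orientations are given as a rotation vector (axis times angle).
In Python, from cell import sense, camera, sign_off gives the robot as it stands. The module is installed in compiled form; this text tells all that it offers.
- The arm moves only by the tool play_rows, never from a script. Its argument "increments" is a list of rows, each a list of 3 entries, a list of its own where there are three numbers: the opening, from -1 (shut) to 1 (fully open), then the shift along the tool's x, y, z scaled (see below), then the turn, a rotation vector about the tool's x, y, z scaled (see below). In form: [[gripper, [x, y, z], [wx, wy, wz]], ...]. A call has 1 to 20 rows; each row is the pose to reach, as a shift and turn from the pose commanded when the call began, along the tool's axes at that moment; what a row does not reach only later rows make up. The controller multiplies each number of a shift by 150 mm and each number of a turn by pi/2 rad. A row lasts 1/12 s, in which the tool goes at most 41.7 mm and 7.16 degrees, less where a joint would pass 70% of its speed; a pose out of reach is approached as far as the arm can. A call with a number of a shift or a turn outside -1 to 1 is refused whole. A call with a gripper value outside its range is refused whole. The fingers move at their own pace and stop on an object; "newtons" is the grip in N (left out, the last holds). Time passes only in rows, so rows that repeat a pose let the fingers close. It gives the time, the measured TCP pose, the force, the opening and the grip force at its end, in the units of the state.
- sense(): the state, without advancing time (a new reading comes with each control period).
- camera(name): name is "scene" or "top" or "wrist"; returns a dict with "pixels" (400x640x3 uint8, red, green, blue), "fx", "fy", "cx", "cy" (pixels), "position" and "orientation" of the camera in the world. Camera axes: x right, y up, looking along -z (the intrinsics and any distortion apply to the point x, -y, -z); pixel columns grow to the right and rows downward; lengths in mm; the calibration is good to about 2 mm. The wrist camera is an equidistant fisheye: a pixel r from the principal point sees the ray r / f radians off the axis. A picture is of the moment at which its call begins. There is no depth.
- sign_off(): hands the job in; it is judged then, once.
The state is a dict: "time": time; "qpos": joint angles; "qd": joint speeds; "effort": joint torques, N m; "ee_pos": TCP position; "eef_rot": TCP orientation; "force": force on the tool from outside, world axes, zero at the start; "torque": the same for the moment, N m; "grip_width": finger opening in mm; "grip_force": force on a finger pad.
Only numpy, scipy, OpenCV 4.12 (cv2) and the standard library are available. Lean on these libraries where they do the work, as an engineer would, in place of code of your own. Each camera call takes 0.05 s, during which the arm holds its last target. There are 200 camera calls.

## Working session

There is one attempt and no reset: what is moved stays moved. The work goes in short steps, Python scripts to look and compute and a tool call to move; the robot and the scene stay as the last step left them, time stands still between calls to the robot, and variables do not carry over. Pictures are saved under pics/ and viewed, at most 12 in all, crops included, and the job is handed in when it is done.

Besides the shell and the picture viewer there is one more tool, called after "Request:" as name(argument=value, ...), one argument or row to a line, values as JSON. play_rows: Moves the arm, as the interface text tells. Shifts and turns lie within -1 to 1; 1 stands for 150 mm of shift or pi/2 rad of turn. Its arguments: {"type":"object","properties":{"increments":{"type":"array","items":{"type":"array"}},"newtons":{"type":"number"}},"required":["increments"]}

```bash
mkdir -p pics
cat > h.py <<'E'
import numpy as np, cv2
from scipy.spatial.transform import Rotation as R
from cell import sense, camera
def rot(o):
    o=np.array(o,float)
    return R.from_matrix(o) if o.shape==(3,3) else (R.from_rotvec(o) if o.size==3 else R.from_quat(o))
def ray(c,u,v,fish=False):
    x=(u-c["cx"])/c["fx"]; y=(v-c["cy"])/c["fy"]
    if fish:
        r=np.hypot(x,y); s=np.sin(r)/max(r,1e-9); d=[x*s,-y*s,-np.cos(r)]
    else: d=[x,-y,-1]
    return np.array(c["position"],float), rot(c["orientation"]).apply(d)
def onz(c,u,v,z,fish=False):
    p,d=ray(c,u,v,fish); return p+d*(z-p[2])/d[2]
def tri(a,b):
    (p,d),(q,e)=a,b; d=d/np.linalg.norm(d); e=e/np.linalg.norm(e)
    st=np.linalg.lstsq(np.c_[d,-e],q-p,rcond=None)[0]
    A,B=p+d*st[0],q+e*st[1]; return (A+B)/2,np.linalg.norm(A-B)
def save(n,c): cv2.imwrite("pics/"+n,c["pixels"][:,:,::-1])
E
python3 - <<'E'
from h import *
print(sense())
for n in("scene","top","wrist"):
    c=camera(n); save(n+"0.png",c); print(n,{k:v for k,v in c.items() if k!="pixels"})
    np.save(n+"0.npy",c,allow_pickle=True)
E
```

```text
{'time': 0.0, 'qpos': array([-1.00551932,  0.50833678, -0.23754172,  1.50112702,  0.12568158,
        1.14893291, -0.15478418]), 'qd': array([ 1.13966497e-03,  9.02270297e-04, -9.35217490e-04,  2.40349569e-04,
        1.09340686e-03,  9.38969965e-04, -2.86563158e-05]), 'effort': array([ 6.44018892e-04, -6.20587564e+01, -2.18628377e+00, -2.49646854e+01,
        1.27635378e-02,  1.22611920e-02, -1.65315168e-05]), 'ee_pos': array([277.31054333, 559.88951707, 403.83265662]), 'eef_rot': array([-7.15719179e-01, -3.05856602e+00,  2.78145444e-03]), 'force': array([-0.57402969, -0.21793046, -0.69880356]), 'torque': array([-0.02205404, -0.01965506, -0.01857593]), 'grip_force': 0.0, 'grip_width': 85.71747414439736}
scene {'fx': 461.21432421545865, 'fy': 461.21432421545865, 'cx': 317.14579961393264, 'cy': 197.91452448844464, 'position': array([ 178.20352726, -840.29928753,  424.9019887 ]), 'orientation': array([ 1.10675162, -0.30389911, -0.43593043])}
top {'fx': 442.05029638375873, 'fy': 442.05029638375873, 'cx': 311.96826952047905, 'cy': 194.48253057164027, 'position': array([ 470.99615113, -184.18864735,  901.39971811]), 'orientation': array([ 0.06484533, -0.07384734, -1.55434415])}
wrist {'fx': 309.70691628693146, 'fy': 309.70691628693146, 'cx': 317.93679126658003, 'cy': 198.98828872640397, 'position': array([217.59039848, 589.13172784, 372.83795738]), 'orientation': array([-0.2404147 , -0.14604374,  1.10434845])}
```

View pics/top0.png

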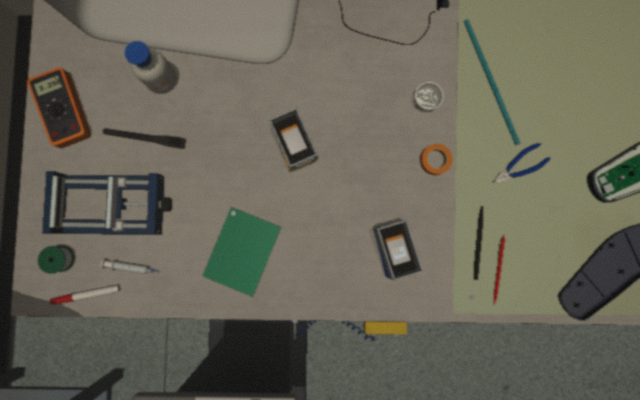

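View pics/scene0.png

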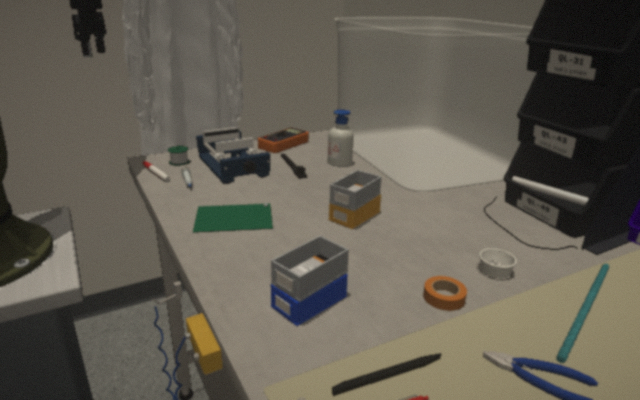

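The top view shows the blue stack (orange-labelled cell) at about (397,249), the bystander stack at (293,139) and the mat at (242,252). In the scene view the blue tray is at (310,290) under the grey one at (310,265). I'll enlarge the target stack in both views to get its corners.

Run:
```python
from h import *
t=np.load("top0.npy",allow_pickle=True).item(); s=np.load("scene0.npy",allow_pickle=True).item()
a=cv2.resize(t["pixels"][205:295,355:440,::-1],None,fx=4.5,fy=4.5,interpolation=cv2.INTER_CUBIC)
b=cv2.resize(s["pixels"][230:330,260:360,::-1],None,fx=4,fy=4,interpolation=cv2.INTER_CUBIC)
im=np.zeros((405,790,3),np.uint8); im[:a.shape[0],:a.shape[1]]=a; im[:400,388:788]=b
cv2.imwrite("pics/c1.png",np.clip(im*1.5,0,255).astype(np.uint8))
h=cv2.cvtColor(t["pixels"],cv2.COLOR_RGB2HSV)
m=cv2.inRange(h,(60,90,40),(90,255,255)); m[:, :195]=0; m[:,290:]=0
c=max(cv2.findContours(m,0,2)[0],key=cv2.contourArea); box=cv2.boxPoints(cv2.minAreaRect(c.astype(np.float32)))
P=np.array([onz(t,u,v,3) for u,v in box]);print(box.round(1).tolist(),P.round(1).tolist(),P.mean(0).round(1))
pts=np.array([onz(t,u,v,3)[:2] for u,v in c[:,0]],np.float32);r=cv2.minAreaRect(pts);print(r)
hs=cv2.cvtColor(s["pixels"],cv2.COLOR_RGB2HSV)
m=cv2.inRange(hs,(60,90,30),(90,255,255)); m[:190]=0;m[240:]=0;m[:,:185]=0; m[:,280:]=0
c=max(cv2.findContours(m,0,2)[0],key=cv2.contourArea)
pts=np.array([onz(s,u,v,3)[:2] for u,v in c[:,0]],np.float32);print(cv2.minAreaRect(pts))
# mat centre from two views: diagonal intersections
q=cv2.approxPolyDP(c,6,True)[:,0];print("scene mat corners",q.tolist())
```

```text
[[202.89999389648438, 275.3999938964844], [230.89999389648438, 207.0], [279.79998779296875, 227.0], [251.8000030517578, 295.3999938964844]] [[384.4, 27.4, 3.0], [522.6, -24.4, 3.0], [483.6, -124.5, 3.0], [346.4, -71.6, 3.0]] [434.3 -48.3   3. ]
((434.100341796875, -48.335655212402344), (106.39712524414062, 147.12979125976562), 69.0714111328125)
((433.8365783691406, -50.096466064453125), (103.23150634765625, 144.8534698486328), 69.00991821289062)
scene mat corners [[269, 207], [200, 207], [194, 230], [271, 227]]
```

View pics/c1.png

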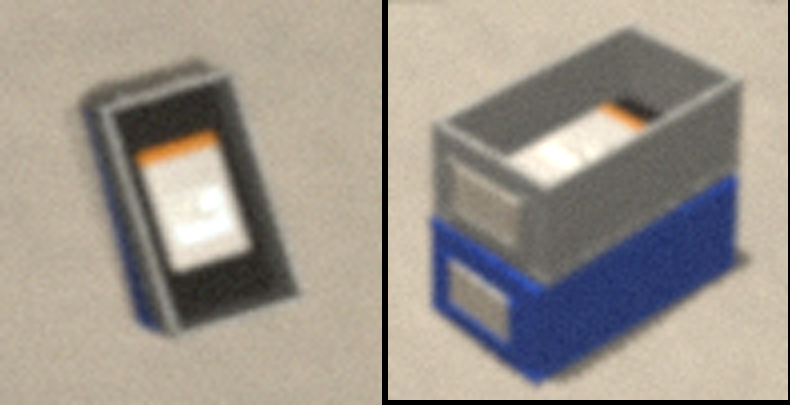

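The crop gives the grey rim corners: top at (98,103), (230,73), (298,293), (175,333), and scene at (632,27), (742,80), (546,187), (436,123), all in crop pixels. I'll triangulate these.

Run:
```python
from h import *
t=np.load("top0.npy",allow_pickle=True).item(); s=np.load("scene0.npy",allow_pickle=True).item()
T=np.array([(98,103),(230,73),(298,293),(175,333)])/4.5+(355-.4,205-.4)
S=np.array([(632-388,27),(742-388,80),(546-388,187),(436-388,123)])/4+(260-.4,230-.4)
P=[]
for a,b in zip(T,S):
    p,e=tri(ray(t,*a),ray(s,*b));P.append(p);print(p.round(1),round(e,1))
P=np.array(P);print(P.mean(0))
for c,U in((t,T),(s,S)):
    r=cv2.minAreaRect(np.array([onz(c,u,v,80)[:2] for u,v in U],np.float32));print(r)
tm=[tri(ray(t,*a),ray(s,*b)) for a,b in zip([(230.9,207),(279.8,227),(251.8,295.4),(202.9,275.4)],[(269,207),(271,227),(194,230),(200,207)])]
print("mat",[ (p.round(1),round(e,1)) for p,e in tm])
st=sense();r=rot(st["eef_rot"]);print(r.as_matrix().round(3))
# plan hover: tool y across width
```

```text
[ 484.6 -309.4   76.8] 0.6
[ 498.5 -364.    79. ] 2.2
[ 407.5 -391.1   78.1] 0.9
[ 390.6 -340.5   78.8] 0.9
[ 445.30307891 -351.23804707   78.17824851]
((446.5438232421875, -350.8738098144531), (98.3857650756836, 55.88939666748047), 18.522804260253906)
((444.0643310546875, -353.8784484863281), (97.7841796875, 53.93695068359375), 16.63716697692871)
mat [(array([522.7, -22.3,  -7.1]), np.float64(1.1)), (array([ 483. , -124.4,    3.7]), np.float64(1.3)), (array([347.9, -72.2,   5.1]), np.float64(2.4)), (array([386.3,  27.2,   1.1]), np.float64(4.1))]
[[-0.896  0.444 -0.001]
 [ 0.444  0.896 -0.001]
 [-0.    -0.001 -1.   ]]
```

Request:
play_rows(
  increments=[
    [1,[-1,-1,0],[0,0,0]],
    [1,[-1,-1,0],[0,0,0]],
    [1,[-1,-1,0],[0,0,0]],
    [1,[-1,-1,0],[0,0,0]],
    [1,[-1,-1,0],[0,0,0]],
    [1,[-1,-1,0],[0,0,0]],
    [1,[-1,-1,0],[0,0,0]],
  ],
)

```text
time: 0.73
ee_pos: [346.6, 356.3, 404.8]
eef_rot: [0.724, 3.056, -0.002]
force: [-0.4, 0.7, 0.1]
grip_width: 85.3
grip_force: 0.0
```

Request:
play_rows(
  increments=[
    [1,[-1,-1,0],[0,0,0]],
    [1,[-1,-1,0],[0,0,0]],
    [1,[-1,-1,0],[0,0,0]],
    [1,[-1,-1,0],[0,0,0]],
    [1,[-1,-1,0],[0,0,0]],
    [1,[-1,-1,0],[0,0,0]],
    [1,[-1,-1,0],[0,0,0]],
  ],
)

```text
time: 1.32
ee_pos: [414.0, 156.8, 404.7]
eef_rot: [0.722, 3.057, -0.0]
force: [0.1, -0.5, 0.1]
grip_width: 85.1
grip_force: 0.0
```

Request:
play_rows(
  increments=[
    [1,[-1,-1,0],[0,0,0]],
    [1,[-1,-1,0],[0,0,0]],
    [1,[-1,-1,0],[0,0,0]],
    [1,[-1,-1,0],[0,0,0]],
    [1,[-1,-1,0],[0,0,0]],
    [1,[-1,-1,0],[0,0,0]],
    [1,[-1,-1,0],[0,0,0]],
  ],
)

```text
time: 1.9
ee_pos: [482.2, -43.2, 404.3]
eef_rot: [-0.719, -3.058, -0.0]
force: [-0.3, 0.1, 0.1]
grip_width: 85.3
grip_force: 0.0
```

Run:
```python
from h import *
s=sense();print(s["time"],s["qpos"].round(2),s["ee_pos"].round(1),s["eef_rot"].round(3))
```

```text
1.9 [ 0.05  0.29 -0.01  1.86  0.    0.99  1.14] [482.2 -43.2 404.3] [-0.719 -3.058 -0.   ]
```

Request:
play_rows(
  increments=[
    [1,[-0.35,-0.97,0],[0,0,0]],
    [1,[-0.35,-0.97,0],[0,0,0]],
    [1,[-0.35,-0.97,0],[0,0,0]],
    [1,[-0.35,-0.97,0],[0,0,0]],
    [1,[-0.35,-0.97,0],[0,0,0]],
  ],
)

```text
time: 2.32
ee_pos: [463.2, -199.8, 404.6]
eef_rot: [0.722, 3.057, -0.004]
force: [-0.5, -0.4, -0.4]
grip_width: 85.6
grip_force: 0.0
```

Request:
play_rows(
  increments=[
    [1,[-0.35,-0.97,0.5],[0,0,-0.49]],
    [1,[-0.35,-0.97,0.5],[0,0,-0.49]],
    [1,[-0.35,-0.97,0.5],[0,0,-0.49]],
    [1,[-0.35,-0.97,0.5],[0,0,-0.49]],
    [1,[-0.35,-0.97,0.5],[0,0,-0.49]],
    [1,[-0.35,-0.97,0.5],[0,0,-0.49]],
    [1,[-0.35,-0.97,0.5],[0,0,-0.49]],
    [1,[-0.35,-0.97,0.5],[0,0,-0.49]],
    [1,[-0.35,-0.97,0.5],[0,0,-0.49]],
  ],
)

```text
time: 3.07
ee_pos: [447.4, -348.1, 329.9]
eef_rot: [-0.484, 3.103, 0.001]
force: [0.7, 0.9, 0.2]
grip_width: 85.2
grip_force: 0.0
```

Run:
```python
from h import *
s=sense();print(s["time"],s["qpos"].round(2),s["ee_pos"].round(1),rot(s["eef_rot"]).as_matrix().round(3))
c=camera("wrist");save("w1.png",c);np.save("w1.npy",c,allow_pickle=True);print(c["position"])
```

```text
3.0667 [ 0.7   0.48 -0.12  1.76  0.07  0.9   2.43] [ 447.4 -348.1  329.9] [[-0.952 -0.305  0.001]
 [-0.305  0.952  0.001]
 [-0.001  0.001 -1.   ]]
[ 383.93634711 -368.53976622  298.78557535]
```

View pics/w1.png

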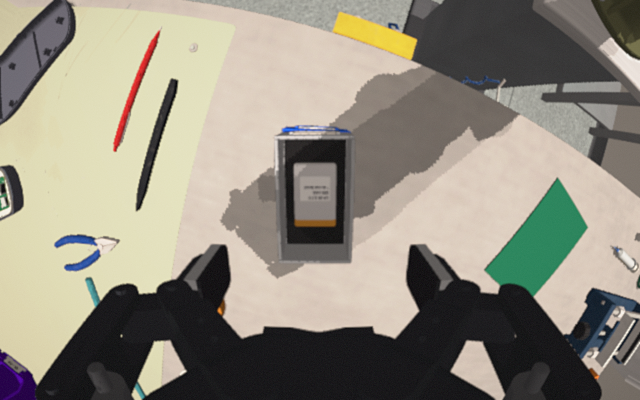

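The wrist view has the grey rim corners at (275,135), (354,136), (353,263) and (274,261), nearly in line with the fingers. I'll refine the centre and yaw from this.

Run:
```python
from h import *
c=np.load("w1.npy",allow_pickle=True).item()
P=np.array([onz(c,u,v,79,True) for u,v in [(275,135),(354,136),(353,263),(274,261)]])
print(P.round(1)); print(P.mean(0).round(1), cv2.minAreaRect(P[:,:2].astype(np.float32)))
# wrist-top triangulation of rim
t=np.load("top0.npy",allow_pickle=True).item()
T=np.array([(175,333),(298,293),(230,73),(98,103)])/4.5+(354.6,204.6)
W=[(354,136),(275,135),(274,261),(353,263)]
for a,b in zip(T,W): 
    p,e=tri(ray(t,*a),ray(c,*b,True));print(p.round(1),round(e,1))
```

```text
[[ 405.7 -393.8   79. ]
 [ 389.4 -340.2   79. ]
 [ 483.1 -307.8   79. ]
 [ 500.7 -368.1   79. ]]
[ 444.7 -352.5   79. ] ((444.37457275390625, -351.7995910644531), (99.01995849609375, 62.86772155761719), 16.24395751953125)
[ 390.2 -340.4   78.5] 1.7
[ 407.  -395.3   63.5] 0.8
[ 498.6 -365.7   80.5] 5.4
[ 483.8 -308.3   78.9] 1.6
```

Request:
play_rows(
  increments=[
    [1,[0.02,-0.02,0.2],[0,0,0]],
    [1,[0.02,-0.02,0.4],[0,0,0]],
    [1,[0.02,-0.02,0.55],[0,0,0]],
    [1,[0.02,-0.02,0.65],[0,0,0]],
    [1,[0.02,-0.02,0.72],[0,0,0]],
    [1,[0.02,-0.02,0.77],[0,0,0]],
    [1,[0.02,-0.02,0.77],[0,0,0]],
    [1,[0.02,-0.02,0.77],[0,0,0]],
  ],
  newtons=35,
)

```text
time: 3.78
ee_pos: [444.4, -353.9, 214.7]
eef_rot: [-0.485, 3.104, -0.001]
force: [0.4, 0.2, 0.3]
grip_width: 85.4
grip_force: 0.0
```

Request:
play_rows(
  increments=[
    [0.5,[0,0,0],[0,0,0]],
    [0.4,[0,0,0],[0,0,0]],
    [0.35,[0,0,0],[0,0,0]],
    [0.3,[0,0,0],[0,0,0]],
    [-0.2,[0,0,0],[0,0,0]],
    [-1,[0,0,0],[0,0,0]],
    [-1,[0,0,0],[0,0,0]],
    [-1,[0,0,0],[0,0,0]],
    [-1,[0,0,0],[0,0,0]],
    [-1,[0,0,0],[0,0,0]],
    [-1,[0,0,0],[0,0,0]],
    [-1,[0,0,0],[0,0,0]],
  ],
  newtons=35,
)

```text
time: 4.78
ee_pos: [444.1, -354.1, 215.3]
eef_rot: [-0.485, 3.103, -0.001]
force: [-1.2, 0.8, 5.6]
grip_width: 57.4
grip_force: 37.1
```

Request:
play_rows(
  increments=[
    [-1,[0,0,-0.03],[0,0,0]],
    [-1,[0,0,-0.08],[0,0,0]],
    [-1,[0,0,-0.15],[0,0,0]],
    [-1,[0,0,-0.3],[0,0,0]],
    [-1,[0,0,-0.5],[0,0,0]],
    [-1,[0,0,-0.7],[0,0,0]],
    [-1,[0,0,-0.7],[0,0,0]],
    [-1,[0,0,-0.7],[0,0,0]],
  ],
)

```text
time: 5.45
ee_pos: [444.2, -354.4, 321.9]
eef_rot: [-0.484, 3.101, -0.006]
force: [-0.3, -0.1, -2.0]
grip_width: 57.9
grip_force: 38.2
```

Run:
```python
from h import *
s=sense();print(s["qpos"].round(2),s["ee_pos"].round(1),rot(s["eef_rot"]).as_matrix().round(3),s["force"])
im=[]
for n in("scene","wrist"):
    c=camera(n);np.save(n+"2.npy",c,allow_pickle=True);im.append(c["pixels"][:,:,::-1])
a=cv2.resize(im[0][170:330,220:400],None,fx=2.2,fy=2.2);b=im[1][60:360,130:530]
o=np.zeros((360,800,3),np.uint8);o[:352,:396]=a;o[:300,400:800]=b
cv2.imwrite("pics/c2.png",o)
```

```text
[ 0.71  0.49 -0.11  1.77  0.07  0.87  2.44] [ 444.2 -354.4  321.9] [[-0.952 -0.305  0.004]
 [-0.305  0.952 -0.003]
 [-0.003 -0.004 -1.   ]] [-0.28898522 -0.07498019 -2.00345845]
```

View pics/c2.png

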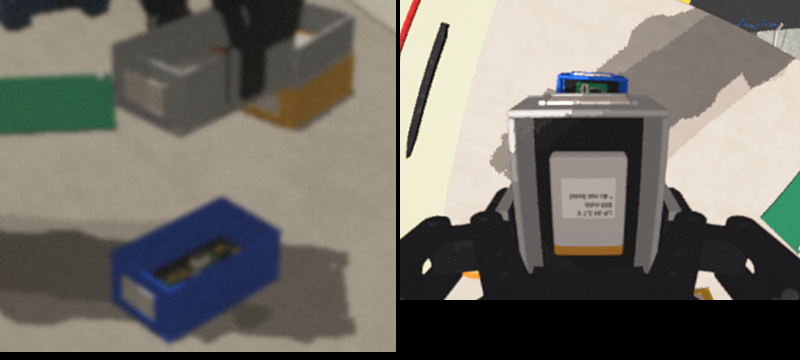

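The grey tray is lifted level, and the blue tray is left standing at about (195,270) in the crop. Next I carry the grey one to the mat.

Request:
play_rows(
  increments=[
    [-1,[-0.04,0.14,0],[0,0,0]],
    [-1,[-0.09,0.32,0],[0,0,0]],
    [-1,[-0.15,0.53,0],[0,0,0]],
    [-1,[-0.21,0.75,0],[0,0,0]],
    [-1,[-0.28,0.98,0],[0,0,0]],
    [-1,[-0.28,0.98,0],[0,0,0]],
  ],
)

```text
time: 6.05
ee_pos: [438.8, -194.1, 318.1]
eef_rot: [0.497, -3.099, -0.009]
force: [-0.1, 1.5, -2.1]
grip_width: 57.3
grip_force: 38.3
```

Request:
play_rows(
  increments=[
    [-1,[-0.04,0.14,0],[0,0,0.05]],
    [-1,[-0.09,0.32,0],[0,0,0.1]],
    [-1,[-0.15,0.53,0],[0,0,0.15]],
    [-1,[-0.21,0.75,0],[0,0,0.2]],
    [-1,[-0.26,0.9,0],[0,0,0.25]],
    [-1,[-0.28,0.98,0.1],[0,0,0.3]],
    [-1,[-0.28,0.98,0.25],[0,0,0.36]],
    [-1,[-0.28,0.98,0.4],[0,0,0.43]],
    [-1,[-0.28,0.98,0.5],[0,0,0.43]],
    [-1,[-0.28,0.98,0.5],[0,0,0.43]],
    [-1,[-0.28,0.98,0.5],[0,0,0.43]],
  ],
)

```text
time: 6.97
ee_pos: [433.8, -48.4, 243.2]
eef_rot: [-0.569, -3.086, 0.001]
force: [0.9, 0.4, -2.1]
grip_width: 57.5
grip_force: 38.4
```

Run:
```python
from h import *
s=sense();print(s["qpos"].round(2),s["ee_pos"].round(1),rot(s["eef_rot"]).as_matrix().round(3),s["force"])
im=[]
for n in("top","wrist"):
    c=camera(n);np.save(n+"3.npy",c,allow_pickle=True);im.append(c["pixels"][:,:,::-1])
t=np.load("top3.npy",allow_pickle=True).item()
a=cv2.resize(im[0][190:310,180:310],None,fx=3,fy=3);b=im[1][60:400,130:530]
o=np.zeros((360,800,3),np.uint8);o[:,:390]=a;o[:340,400:800]=b
cv2.imwrite("pics/c3.png",o)
# blue tray in top: blue rim mask
h=cv2.cvtColor(t["pixels"],cv2.COLOR_RGB2HSV);m=cv2.inRange(h,(105,100,30),(130,255,255));m[:,:340]=0;m[:,450:]=0;m[:190]=0;m[300:]=0
pts=np.argwhere(m)[:,::-1].astype(np.float32);bb=cv2.boxPoints(cv2.minAreaRect(pts));print(len(pts),bb.tolist())
cv2.imwrite("pics/c3b.png",cv2.resize(im[0][205:295,355:440],None,fx=5,fy=5,interpolation=cv2.INTER_CUBIC))
```

```text
[ 0.04  0.45  0.02  2.19 -0.02  0.51  1.28] [433.8 -48.4 243.2] [[-0.934  0.357 -0.004]
 [ 0.357  0.934  0.   ]
 [ 0.003 -0.001 -1.   ]] [ 0.90729527  0.37767869 -2.11336217]
575 [[374.2941589355469, 228.17649841308594], [404.4118347167969, 220.64707946777344], [417.1177062988281, 271.4705810546875], [387.0000305175781, 279.0]]
```

View pics/c3.png

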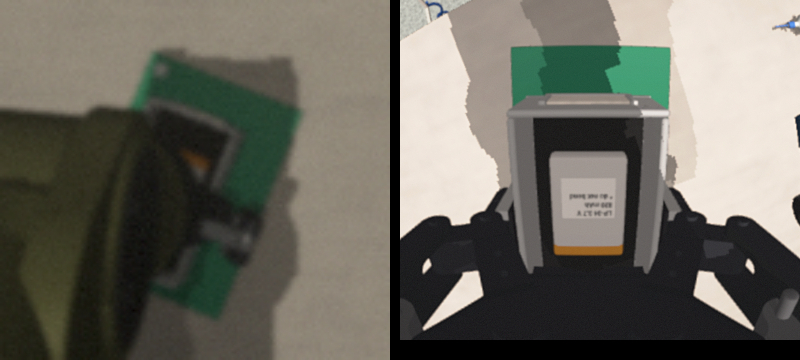

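The tray sits centred over the mat and in line with it: both long edges are parallel and the wrist view is symmetric. Lowering it now.

Request:
play_rows(
  increments=[
    [-1,[0,0,0.1],[0,0,0]],
    [-1,[0,0,0.2],[0,0,0]],
    [-1,[0,0,0.29],[0,0,0]],
    [-1,[0,0,0.36],[0,0,0]],
    [-1,[0,0,0.4],[0,0,0]],
    [-1,[0,0,0.42],[0,0,0]],
    [-1,[0,0,0.42],[0,0,0]],
    [-1,[0,0,0.42],[0,0,0]],
  ],
)

```text
time: 7.73
ee_pos: [434.5, -48.5, 181.8]
eef_rot: [0.571, 3.088, 0.0]
force: [1.3, -1.1, -1.9]
grip_width: 57.5
grip_force: 38.6
```

Request:
play_rows(
  increments=[
    [-1,[0,0,0.008],[0,0,0]],
    [-1,[0,0,0.014],[0,0,0]],
    [-1,[0,0,0.014],[0,0,0]],
  ],
)

```text
time: 7.98
ee_pos: [434.4, -48.4, 179.3]
eef_rot: [0.571, 3.089, 0.0]
force: [-0.7, -0.1, -0.8]
grip_width: 57.5
grip_force: 38.6
```

Force is dropping, so contact has just begun. One more millimetre, then release.

Request:
play_rows(
  increments=[
    [-1,[0,0,0.006],[0,0,0]],
    [-1,[0,0,0.01],[0,0,0]],
    [-1,[0,0,0.01],[0,0,0]],
  ],
)

```text
time: 8.23
ee_pos: [434.3, -48.4, 178.2]
eef_rot: [0.571, 3.089, 0.0]
force: [-1.4, 1.0, 8.0]
grip_width: 57.6
grip_force: 39.7
```

Request:
play_rows(
  increments=[
    [0.4,[0,0,0],[0,0,0]],
    [0.5,[0,0,0],[0,0,0]],
    [0.7,[0,0,0],[0,0,0]],
    [1,[0,0,0],[0,0,0]],
    [1,[0,0,0],[0,0,0]],
    [1,[0,0,0],[0,0,0]],
    [1,[0,0,-0.1],[0,0,0]],
    [1,[0,0,-0.3],[0,0,0]],
    [1,[0,0,-0.55],[0,0,0]],
    [1,[0,0,-0.8],[0,0,0]],
    [1,[0,0,-0.97],[0,0,0]],
    [1,[0,0,-0.97],[0,0,0]],
    [1,[0,0,-0.97],[0,0,0]],
  ],
)

```text
time: 9.32
ee_pos: [434.5, -48.5, 324.4]
eef_rot: [0.57, 3.086, 0.001]
force: [0.4, 0.1, -0.6]
grip_width: 85.5
grip_force: 0.0
```

Run:
```python
from h import *
s=sense();print(s["ee_pos"].round(1),rot(s["eef_rot"]).as_matrix().round(3),s["force"])
c=camera("wrist");np.save("w4.npy",c,allow_pickle=True)
b=np.load("top3.npy",allow_pickle=True).item()
o=np.zeros((450,800,3),np.uint8);o[:]=0
a=cv2.resize(b["pixels"][205:295,355:440,::-1],None,fx=5,fy=5,interpolation=cv2.INTER_CUBIC);o[:,:425]=a
w=cv2.resize(c["pixels"][80:300,225:412,::-1],None,fx=2,fy=2);o[:440,426:800]=w
cv2.imwrite("pics/c4.png",o)
```

```text
[434.5 -48.5 324.4] [[-0.934  0.357  0.004]
 [ 0.357  0.934 -0.   ]
 [-0.003  0.001 -1.   ]] [ 0.40459094  0.07831602 -0.59503601]
```

View pics/c4.png

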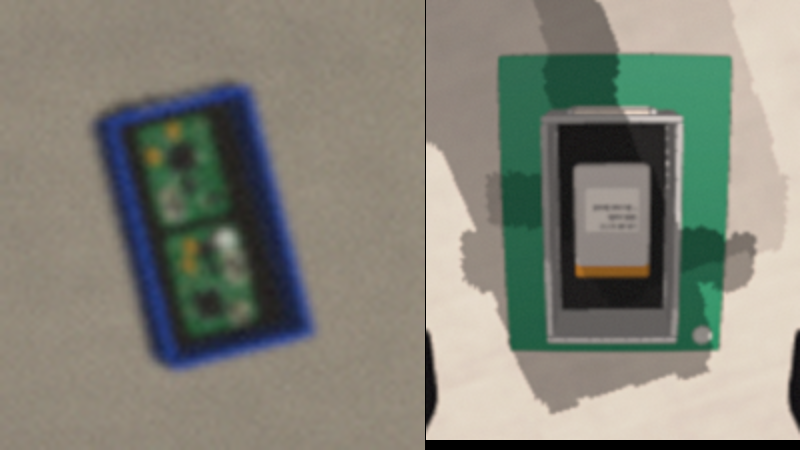

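Grey rests on the mat. Its rim corners in the wrist crop are (544,118), (683,120), (678,342), (548,340), and the mat corners are (498,56), (731,57), (720,350), (512,349). The blue rim corners in the top crop are (97,122), (248,85), (313,332), (165,366). The next script works out poses from these.

Run:
```python
from h import *
w=np.load("w4.npy",allow_pickle=True).item();t=np.load("top3.npy",allow_pickle=True).item();s=np.load("scene2.npy",allow_pickle=True).item()
def rep(n,P):
    P=np.array(P);v=(P[1]+P[0]-P[2]-P[3]);u=P[1]+P[2]-P[0]-P[3]
    print(n,P.mean(0).round(1),"yawL",np.degrees(np.arctan2(v[1],v[0])).round(1),"yawW",np.degrees(np.arctan2(u[1],u[0])).round(1),"len",(np.linalg.norm(v)/2).round(1),(np.linalg.norm(u)/2).round(1))
f=lambda L:[((x-426)/2+224.75,y/2+79.75) for x,y in L]
rep("grey",[onz(w,*p,43,True) for p in f([(544,118),(683,120),(678,342),(548,340)])])
rep("mat",[onz(w,*p,3,True) for p in f([(498,56),(731,57),(720,350),(512,349)])])
T=np.array([(97,122),(248,85),(313,332),(165,366)])/5+(354.6,204.6)
rep("blue",[onz(t,*p,40) for p in T])
# blue from scene2 crop c2: (220,198)(279,238)(170,300)(112,262)
S=np.array([(221,198),(280,238),(171,302),(113,264)])/2.2+(219.7,169.7)
P=[tri(ray(t,*a),ray(s,*b)) for a,b in zip(T,S)];rep("blue tri",[p for p,e in P]);print([e.round(1) for p,e in P],[p[2].round(1) for p,e in P])
```

```text
grey [436.  -48.9  43. ] yawL 159.0 yawW 68.1 len 97.5 57.0
mat [434.9 -47.3   3. ] yawL 159.4 yawW 68.8 len 148.4 108.8
blue [ 442.6 -352.4   40. ] yawL 15.2 yawW -75.9 len 97.5 59.8
blue tri [ 442.6 -353.9   33.5] yawL 15.6 yawW -76.4 len 98.6 59.4
[np.float64(2.2), np.float64(0.8), np.float64(0.5), np.float64(1.3)] [np.float64(36.5), np.float64(34.5), np.float64(33.6), np.float64(29.4)]
```

Request:
play_rows(
  increments=[
    [1,[-0.38,-0.94,0],[0,0,0]],
    [1,[-0.38,-0.94,0],[0,0,0]],
    [1,[-0.38,-0.94,0],[0,0,0]],
    [1,[-0.38,-0.94,0],[0,0,0]],
    [1,[-0.38,-0.94,0],[0,0,0]],
  ],
)

```text
time: 9.78
ee_pos: [436.0, -206.4, 321.4]
eef_rot: [-0.583, -3.085, 0.004]
force: [0.4, -0.2, -0.0]
grip_width: 85.5
grip_force: 0.0
```

Request:
play_rows(
  increments=[
    [1,[-0.38,-0.94,0],[0,0,-0.4]],
    [1,[-0.38,-0.94,0],[0,0,-0.4]],
    [1,[-0.38,-0.94,0],[0,0,-0.4]],
    [1,[-0.38,-0.94,0],[0,0,-0.4]],
    [1,[-0.38,-0.94,0],[0,0,-0.4]],
    [1,[-0.38,-0.94,0],[0,0,-0.4]],
    [1,[-0.38,-0.94,0],[0,0,-0.4]],
    [1,[-0.38,-0.94,0],[0,0,-0.4]],
  ],
)

```text
time: 10.45
ee_pos: [440.2, -351.0, 322.1]
eef_rot: [0.408, -3.114, -0.004]
force: [-0.2, 0.6, 0.4]
grip_width: 85.8
grip_force: 0.0
```

Run:
```python
from h import *
s=sense();print(s["qpos"].round(2),s["ee_pos"].round(1),rot(s["eef_rot"]).as_matrix().round(3),s["force"])
c=camera("wrist");np.save("w5.npy",c,allow_pickle=True)
cv2.imwrite("pics/c5.png",cv2.resize(c["pixels"][110:280,245:395,::-1],None,fx=3,fy=3,interpolation=cv2.INTER_CUBIC))
```

```text
[ 0.7   0.49 -0.1   1.78  0.06  0.88  2.4 ] [ 440.2 -351.   322.1] [[-0.966 -0.258 -0.001]
 [-0.258  0.966  0.002]
 [ 0.001  0.002 -1.   ]] [-0.18120098  0.61587041  0.3928651 ]
```

View pics/c5.png

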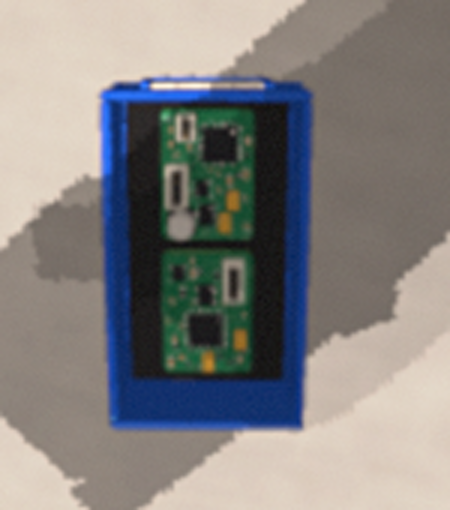

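The blue rim corners are (104,92), (312,92), (303,428) and (110,428) in the crop, square to the gripper.

Run:
```python
from h import *
w=np.load("w5.npy",allow_pickle=True).item();w4=np.load("w4.npy",allow_pickle=True).item()
def rel(c,L,z,tcp,Rm):
    P=np.array([onz(c,*p,z,True) for p in L]);q=(P-tcp)@Rm;v=q[0]+q[1]-q[2]-q[3]
    print(P.mean(0).round(1),"in tool",q.mean(0).round(1),"yaw",np.degrees(np.arctan2(v[1],v[0])).round(1),"len",(np.linalg.norm(v)/2).round(1))
R4=np.array([[-0.934,.357,0],[.357,.934,0],[0,0,-1]]);R5=np.array([[-.966,-.258,0],[-.258,.966,0],[0,0,-1]])
rel(w4,[((x-426)/2+224.75,y/2+79.75) for x,y in [(544,118),(683,120),(678,342),(548,340)]],43,[434.5,-48.5,324.4],R4)
rel(w,[(x/3+244.7,y/3+109.7) for x,y in [(104,92),(312,92),(303,428),(110,428)]],40,[440.2,-351,322.1],R5)
```

```text
[436.  -48.9  43. ] in tool [-1.500e+00  2.000e-01  2.814e+02] yaw 0.1 len 97.5
[ 442.6 -353.9   40. ] in tool [ -1.6  -3.4 282.1] yaw 0.5 len 98.7
```

Request:
play_rows(
  increments=[
    [1,[0,-0.023,0.2],[0,0,0]],
    [1,[0,-0.023,0.4],[0,0,0]],
    [1,[0,-0.023,0.6],[0,0,0]],
    [1,[0,-0.023,0.75],[0,0,0]],
    [1,[0,-0.023,0.86],[0,0,0]],
    [1,[0,-0.023,0.92],[0,0,0]],
    [1,[0,-0.023,0.95],[0,0,0]],
    [1,[0,-0.023,0.95],[0,0,0]],
    [1,[0,-0.023,0.95],[0,0,0]],
  ],
)

```text
time: 11.25
ee_pos: [441.3, -355.7, 181.4]
eef_rot: [-0.412, 3.114, -0.001]
force: [-0.2, -0.6, 0.1]
grip_width: 85.4
grip_force: 0.0
```

Request:
play_rows(
  increments=[
    [0.5,[0,0,0],[0,0,0]],
    [0.4,[0,0,0],[0,0,0]],
    [0.35,[0,0,0],[0,0,0]],
    [0.3,[0,0,0],[0,0,0]],
    [-0.2,[0,0,0],[0,0,0]],
    [-1,[0,0,0],[0,0,0]],
    [-1,[0,0,0],[0,0,0]],
    [-1,[0,0,0],[0,0,0]],
    [-1,[0,0,0],[0,0,0]],
    [-1,[0,0,0],[0,0,0]],
    [-1,[0,0,0],[0,0,0]],
    [-1,[0,0,0],[0,0,0]],
  ],
  newtons=35,
)

```text
time: 12.25
ee_pos: [441.0, -356.0, 181.7]
eef_rot: [-0.411, 3.113, -0.002]
force: [-1.4, 1.3, 6.7]
grip_width: 57.4
grip_force: 37.9
```

Request:
play_rows(
  increments=[
    [-1,[0,0,-0.03],[0,0,0]],
    [-1,[0,0,-0.08],[0,0,0]],
    [-1,[0,0,-0.2],[0,0,0]],
    [-1,[0,0,-0.4],[0,0,0]],
    [-1,[0,0,-0.6],[0,0,0]],
    [-1,[0,0,-0.8],[0,0,0]],
    [-1,[0,0,-0.95],[0,0,0]],
    [-1,[0,0,-0.95],[0,0,0]],
    [-1,[0,0,-0.95],[0,0,0]],
  ],
)

```text
time: 13.0
ee_pos: [440.9, -356.0, 324.9]
eef_rot: [-0.411, 3.112, -0.004]
force: [0.4, 0.3, -0.7]
grip_width: 57.5
grip_force: 37.8
```

Run:
```python
from h import *
s=sense();print(s["qpos"].round(2),s["ee_pos"].round(1),rot(s["eef_rot"]).as_matrix().round(3),s["force"],s["grip_width"])
c=camera("wrist");np.save("w6.npy",c,allow_pickle=True)
b=np.load("wrist2.npy",allow_pickle=True).item()
o=np.hstack([x["pixels"][90:340,220:420,::-1] for x in(b,c)]);cv2.imwrite("pics/c6.png",cv2.resize(o,None,fx=2,fy=2))
```

```text
[ 0.7   0.49 -0.1   1.77  0.06  0.88  2.41] [ 440.9 -356.   324.9] [[-0.966 -0.259  0.003]
 [-0.259  0.966 -0.002]
 [-0.002 -0.003 -1.   ]] [ 0.39099396  0.30202814 -0.7134389 ] 57.54067225091544
```

View pics/c6.png

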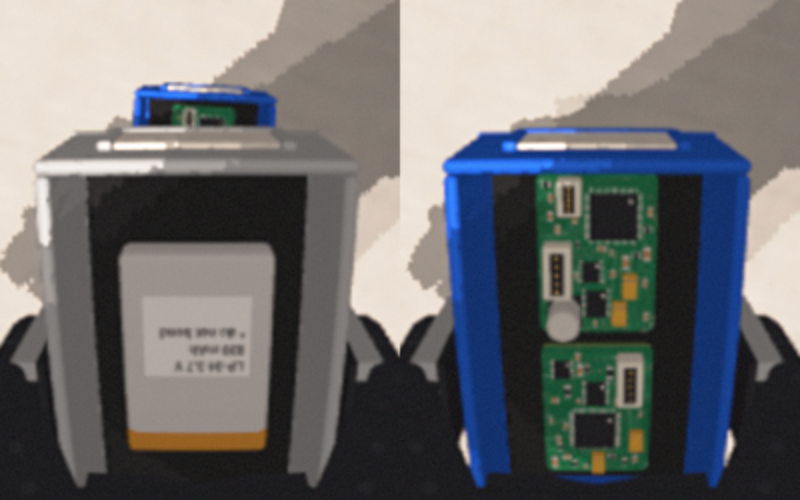

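Blue is held level and square: its rim corners are (445,168) and (749,168), against grey's earlier (37,165) and (357,165). I'll compare the offset along the tool x axis in the two grasps.

Run:
```python
from h import *
def f(c,L,tcp,Rm,d):
    for u,v in L:
        p=onz(c,u/2+219.75,v/2+89.75,tcp[2]-d,True);print(((p-tcp)@Rm).round(1))
g=np.load("wrist2.npy",allow_pickle=True).item();b=np.load("w6.npy",allow_pickle=True).item()
f(g,[(37,165),(357,165)],np.array([444.2,-354.4,321.9]),np.array([[-.952,-.305,0],[-.305,.952,0],[0,0,-1]]),135.3)
f(b,[(45,168),(349,168)],np.array([440.9,-356,324.9]),np.array([[-.966,-.259,0],[-.259,.966,0],[0,0,-1]]),141.7)
```

```text
[ 48.4 -27.4 135.3]
[ 48.4  27.6 135.3]
[ 45.9 -28.8 141.7]
[ 46.   27.5 141.7]
```

Request:
play_rows(
  increments=[
    [-1,[-0.04,0.14,0],[0,0,0]],
    [-1,[-0.08,0.32,0],[0,0,0]],
    [-1,[-0.13,0.53,0],[0,0,0]],
    [-1,[-0.18,0.75,0],[0,0,0]],
    [-1,[-0.24,0.998,0],[0,0,0]],
    [-1,[-0.24,0.998,0],[0,0,0]],
  ],
)

```text
time: 13.55
ee_pos: [436.3, -194.6, 321.7]
eef_rot: [0.424, -3.11, -0.009]
force: [-0.3, 0.8, -1.3]
grip_width: 57.7
grip_force: 38.0
```

Request:
play_rows(
  increments=[
    [-1,[-0.04,0.14,0],[0,0,0.05]],
    [-1,[-0.08,0.32,0],[0,0,0.1]],
    [-1,[-0.13,0.53,0],[0,0,0.15]],
    [-1,[-0.18,0.75,0],[0,0,0.2]],
    [-1,[-0.22,0.9,0],[0,0,0.25]],
    [-1,[-0.24,0.998,0.05],[0,0,0.3]],
    [-1,[-0.24,0.998,0.2],[0,0,0.36]],
    [-1,[-0.24,0.998,0.35],[0,0,0.4]],
    [-1,[-0.24,0.998,0.5],[0,0,0.4]],
    [-1,[-0.24,0.998,0.5],[0,0,0.4]],
    [-1,[-0.24,0.998,0.5],[0,0,0.4]],
    [-1,[-0.24,0.998,0.5],[0,0,0.4]],
  ],
)

```text
time: 14.55
ee_pos: [432.7, -48.2, 248.3]
eef_rot: [-0.571, -3.088, 0.0]
force: [0.2, -0.6, -0.2]
grip_width: 57.6
grip_force: 38.1
```

Run:
```python
from h import *
s=sense();print(s["ee_pos"].round(1),rot(s["eef_rot"]).as_matrix().round(3),s["force"].round(1))
c=camera("wrist");np.save("w7.npy",c,allow_pickle=True);d=camera("scene");np.save("s7.npy",d,allow_pickle=True)
a=cv2.resize(c["pixels"][60:340,200:440,::-1],(400,467));b=cv2.resize(d["pixels"][140:256,180:280,::-1],(400,464),interpolation=cv2.INTER_CUBIC)
o=np.zeros((467,800,3),np.uint8);o[:,:400]=a;o[:464,400:]=b;cv2.imwrite("pics/c7.png",o)
```

```text
[432.7 -48.2 248.3] [[-0.934  0.357 -0.001]
 [ 0.357  0.934  0.   ]
 [ 0.001 -0.    -1.   ]] [ 0.2 -0.6 -0.2]
```

View pics/c7.png

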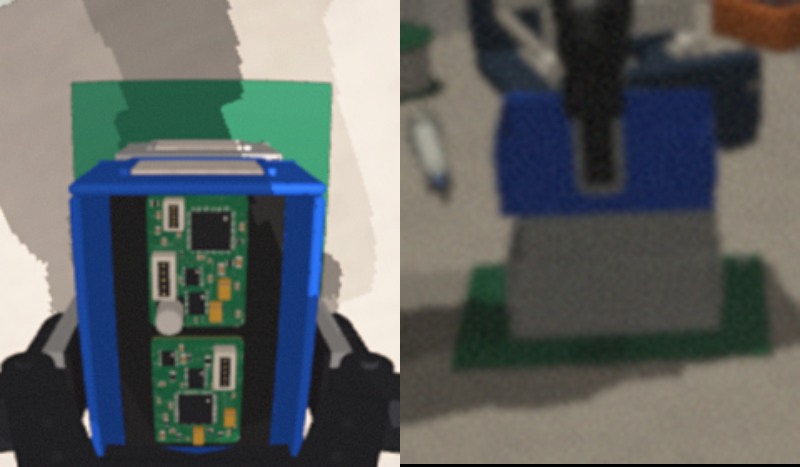

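The scene view shows blue at (610,155) directly above grey at (615,275), maybe a few mm left. The wrist view is symmetric. I'll measure the side edges of both trays on their common face plane.

Run:
```python
from h import *
c=np.load("s7.npy",allow_pickle=True).item();I=cv2.GaussianBlur(c["pixels"],(3,3),0).astype(float)
tcp=np.array([432.7,-48.2,248.3]);Rm=np.array([[-.934,.357,0],[.357,.934,0],[0,0,-1]])
def tx(u,v):
    p,d=ray(c,u,v);n=Rm[:,1];k=((tcp-29*n-p)@n)/(d@n);q=(p+d*k-tcp)@Rm;return q[0],tcp[2]-q[2]
def edge(v,u0,w=6):
    g=np.linalg.norm(np.diff(I[v,u0-w:u0+w+1],axis=0),axis=1);g=g**2
    return u0-w+.5+(g*np.arange(len(g))).sum()/g.sum()
for n,rows,l,r in(("blue",range(166,191,3),206,258),("grey",range(197,206,2),208,260)):
    L=np.array([tx(edge(v,l),v) for v in rows]);Q=np.array([tx(edge(v,r),v) for v in rows])
    print(n,"L",L.round(1).tolist(),"\n R",Q.round(1).tolist(),"med",np.median(L[:,0]),np.median(Q[:,0]))
```

```text
blue L [[42.1, 122.4], [43.6, 116.6], [45.3, 110.8], [46.6, 105.0], [47.4, 99.1], [47.6, 93.1], [47.3, 87.1], [47.3, 81.1], [46.6, 75.0]] 
 R [[-52.5, 119.3], [-53.2, 113.4], [-53.0, 107.4], [-54.5, 101.4], [-53.8, 95.4], [-53.8, 89.3], [-53.5, 83.3], [-52.4, 77.2], [-52.1, 71.0]] med 46.642693665642945 -53.163502954754755
grey L [[42.3, 60.6], [43.0, 56.5], [44.1, 52.4], [44.9, 48.3], [46.2, 44.2]] 
 R [[-53.0, 56.4], [-53.9, 52.2], [-54.1, 48.0], [-54.1, 43.8], [-56.5, 39.4]] med 44.130676833147405 -54.10031522681276
```

Run:
```python
from h import *
c=np.load("s7.npy",allow_pickle=True).item();I=cv2.GaussianBlur(c["pixels"],(3,3),0).astype(float)
tcp=np.array([432.7,-48.2,248.3]);Rm=np.array([[-.934,.357,0],[.357,.934,0],[0,0,-1]])
def tx(u,v):
    p,d=ray(c,u,v);n=Rm[:,1];k=((tcp-29*n-p)@n)/(d@n);q=(p+d*k-tcp)@Rm;return q[0],tcp[2]-q[2]
def edge(v,u0,w=4):
    g=np.linalg.norm(np.diff(I[v,u0-w:u0+w+1],axis=0),axis=1)**3
    return u0-w+.5+(g*np.arange(len(g))).sum()/g.sum()
for n,rows,l,r in(("blue",range(176,191,3),205,259),("grey",range(206,222,2),207,260)):
    L=np.array([tx(edge(v,l),v) for v in rows]);Q=np.array([tx(edge(v,r),v) for v in rows])
    print(n,"L",L.round(1).tolist(),"\n R",Q.round(1).tolist())
```

```text
blue L [[46.8, 103.0], [47.6, 97.1], [47.4, 91.1], [47.4, 85.1], [47.0, 79.1]] 
 R [[-54.9, 99.4], [-53.5, 93.4], [-53.7, 87.3], [-53.3, 81.2], [-52.1, 75.1]]
grey L [[46.9, 42.1], [46.7, 37.9], [47.2, 33.7], [47.4, 29.5], [47.5, 25.3], [47.6, 21.0], [46.9, 16.7], [46.9, 12.4]] 
 R [[-55.2, 37.4], [-55.2, 33.1], [-54.9, 28.8], [-54.5, 24.5], [-54.6, 20.2], [-53.6, 15.9], [-52.8, 11.6], [-52.4, 7.3]]
```

Blue and grey agree within about 0.5 mm along the length (centres at −3.1 and −3.5), so I'm lowering.

Request:
play_rows(
  increments=[
    [-1,[0,0,0.05],[0,0,0]],
    [-1,[0,0,0.09],[0,0,0]],
    [-1,[0,0,0.12],[0,0,0]],
    [-1,[0,0,0.135],[0,0,0]],
    [-1,[0,0,0.145],[0,0,0]],
    [-1,[0,0,0.145],[0,0,0]],
    [-1,[0,0,0.145],[0,0,0]],
  ],
)

```text
time: 15.23
ee_pos: [432.6, -48.1, 226.3]
eef_rot: [-0.571, -3.089, 0.0]
force: [0.7, 0.6, -1.5]
grip_width: 57.5
grip_force: 38.2
```

Request:
play_rows(
  increments=[
    [-1,[0,0,0.006],[0,0,0]],
    [-1,[0,0,0.01],[0,0,0]],
    [-1,[0,0,0.01],[0,0,0]],
  ],
)

```text
time: 15.48
ee_pos: [432.6, -48.1, 224.8]
eef_rot: [0.571, 3.089, -0.0]
force: [0.8, 0.5, -1.3]
grip_width: 57.4
grip_force: 38.2
```

Request:
play_rows(
  increments=[
    [-1,[0,0,0.006],[0,0,0]],
    [-1,[0,0,0.01],[0,0,0]],
    [-1,[0,0,0.01],[0,0,0]],
  ],
)

```text
time: 15.73
ee_pos: [432.5, -48.0, 224.6]
eef_rot: [0.571, 3.088, 0.0]
force: [-4.5, 2.0, 20.2]
grip_width: 57.6
grip_force: 40.8
```

Firm contact. I'll relax slightly, then release and retreat.

Request:
play_rows(
  increments=[
    [-1,[0,0,-0.006],[0,0,0]],
    [-1,[0,0,-0.006],[0,0,0]],
    [-1,[0,0,-0.006],[0,0,0]],
  ],
)

```text
time: 15.98
ee_pos: [432.7, -48.0, 224.7]
eef_rot: [0.571, 3.089, 0.0]
force: [-1.1, 0.4, 9.1]
grip_width: 57.6
grip_force: 39.6
```

Request:
play_rows(
  increments=[
    [0.4,[0,0,0],[0,0,0]],
    [0.5,[0,0,0],[0,0,0]],
    [0.7,[0,0,0],[0,0,0]],
    [1,[0,0,0],[0,0,0]],
    [1,[0,0,0],[0,0,0]],
    [1,[0,0,0],[0,0,0]],
    [1,[0,0,-0.1],[0,0,0]],
    [1,[0,0,-0.3],[0,0,0]],
    [1,[0,0,-0.55],[0,0,0]],
    [1,[0,0,-0.8],[0,0,0]],
    [1,[0,0,-0.97],[0,0,0]],
    [1,[0,0,-0.97],[0,0,0]],
    [1,[0,0,-0.97],[0,0,0]],
  ],
)

```text
time: 17.07
ee_pos: [432.8, -48.1, 371.0]
eef_rot: [0.57, 3.086, 0.001]
force: [-0.0, 0.4, -0.3]
grip_width: 85.3
grip_force: 0.0
```

Run:
```python
from h import *
s=sense();print(s["ee_pos"].round(1),s["force"].round(1))
c=camera("wrist");d=camera("scene");np.save("s8.npy",d,allow_pickle=True)
a=cv2.resize(c["pixels"][80:320,220:425,::-1],(400,467));b=cv2.resize(d["pixels"][140:256,180:280,::-1],(400,464),interpolation=cv2.INTER_CUBIC)
o=np.zeros((467,800,3),np.uint8);o[:,:400]=a;o[:464,400:]=b;cv2.imwrite("pics/c8.png",o)
```

```text
[432.8 -48.1 371. ] [-0.   0.4 -0.3]
```

View pics/c8.png

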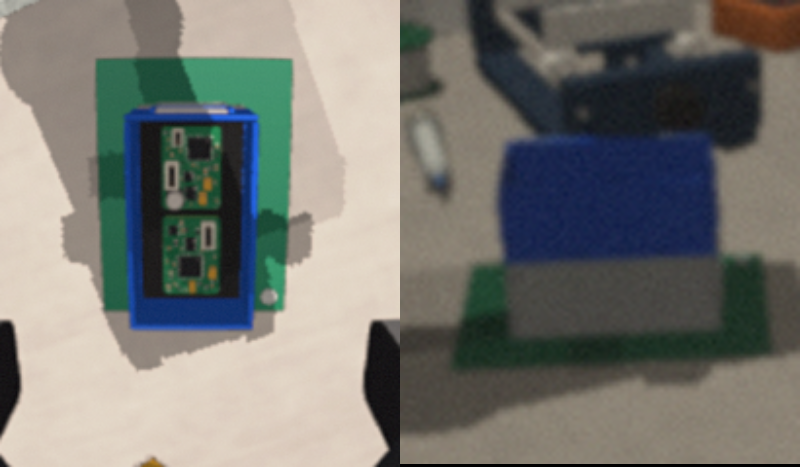

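Blue sits square on grey on the mat. In the scene view blue's lower corners are (505,260) and (718,255), and grey's upper corners are (510,262) and (722,262), within 1–2 mm. The gripper is clear, so I'm handing in.

```bash
python3 -c "
from cell import sign_off
print(sign_off())"
```

```text
the job is handed in; nothing more can be done
None
```

The job is handed in: the grey tray stands upright within about 2 mm of the mat's centre, the blue tray sits on it in line to about 1–2 mm, and the arm never went near the grey-on-yellow stack (about 17 s of the 64 s used).

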